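# Put the counter stamps back in the graded rack

### The job

The four rubber stamps with red handles have been left standing about the counter. Put them back in the wooden stamp rack in order of size, each standing flat in the pocket cut for it: the smallest stamp in the smallest pocket, and so on up to the largest. Leave the ink pad and the roll of labels where they are.

Things in the scene. Friction and masses are not known exactly. Their poses are not given: they have to be found in the camera images.
- stamp_smallest: The smallest rubber stamp, upright on the counter on the robot's right: plain wooden block 24 mm (own x) by 36 mm (own y), 17 mm high, with a dark red turned handle in its middle; 62 mm high in all. Grip the handle, solid as a cylinder 24 mm across from 17 mm up to the top, with any yaw of the fingers. Origin: centre of the underside; z up.
- stamp_second: The second smallest rubber stamp, upright on the counter on the robot's right: plain wooden block 26 mm (own x) by 64 mm (own y), 17 mm high, with a dark red turned handle in its middle; 71 mm high in all. Grip the handle, solid as a cylinder 24 mm across from 17 mm up to the top, with any yaw of the fingers. Origin: centre of the underside; z up.
- stamp_third: The third in size (second largest) rubber stamp, upright on the counter on the robot's right: plain wooden block 46 mm (own x) by 70 mm (own y), 17 mm high, with a dark red turned handle in its middle; 76 mm high in all. Grip the handle, solid as a cylinder 24 mm across from 17 mm up to the top, with any yaw of the fingers. Origin: centre of the underside; z up.
- stamp_largest: The largest rubber stamp, upright on the counter on the robot's right: plain wooden block 66 mm (own x) by 80 mm (own y), 17 mm high, with a dark red turned handle in its middle; 82 mm high in all. Grip the handle, solid as a cylinder 24 mm across from 17 mm up to the top, with any yaw of the fingers. Origin: centre of the underside; z up.
- bay_smallest: The smallest pocket of the stamp rack, 40 mm (own x) by 52 mm (own y), cork floor, walls (9 mm thick or more) rise 14 mm above the cork. Rack: one fixed light wooden block 271 x 128 x 24 mm on the robot's left, turned any way; its four pockets form a row and grow along their own +x. Origin: centre of the cork's upper face, 10 mm above the counter; yaw as the rack's.
- bay_second: The second smallest pocket of the stamp rack, 42 mm (own x) by 80 mm (own y), cork floor, walls (9 mm thick or more) rise 14 mm above the cork. The stamp goes in with its own y along the pocket's y, either way round. Origin: centre of the cork's upper face, 10 mm above the counter; yaw as the rack's.
- bay_third: The third (second largest) pocket of the stamp rack, 62 mm (own x) by 86 mm (own y), cork floor, walls (9 mm thick or more) rise 14 mm above the cork. The stamp goes in with its own y along the pocket's y, either way round. Origin: centre of the cork's upper face, 10 mm above the counter; yaw as the rack's.
- bay_largest: The largest pocket of the stamp rack, 82 mm (own x) by 96 mm (own y), cork floor, walls (9 mm thick or more) rise 14 mm above the cork. It lies at the +x end of the rack. The stamp goes in with its own y along the pocket's y, either way round. Origin: centre of the cork's upper face, 10 mm above the counter; yaw as the rack's.
- ink_pad: Red and black ink pad tin, 71 x 112 mm, 19 mm high, loose on the counter beyond the stamps; a bystander. (A fixed raised desk, its top 230 mm above the counter, and its open drawer stand at the far right of the counter: start above them.) Origin: centre of its underside.
- label_roll: Roll of white labels standing on end, 62 mm across, 41 mm high, loose on the counter beyond the stamps; a bystander. (The blue dater with a grey handle further back is not one of the four stamps.) Origin: centre of its underside.
There are look-alikes about, which are no part of the job. Leave any pink or yellow look-alike of the stamp_second alone.

How it is judged (in metres and radians):
At the end, for the whole second after the job is handed in: Each of the four stamps stands upright (within 0.1 rad) on the cork of its own pocket: underside within 4 mm of the cork, its middle within 18 mm of the pocket's middle, at rest and released (horizontal distance between stamp_smallest and bay_smallest below 0.018 m and z of stamp_smallest in the frame of bay_smallest between -0.004 and 0.004 m and angle between each of stamp_smallest, stamp_second, stamp_third, stamp_largest's own z axis and vertical below 0.1 rad and linear speed of each of stamp_smallest, stamp_second, stamp_third, stamp_largest below 0.02 m/s and horizontal distance between stamp_second and bay_second below 0.018 m and z of stamp_second in the frame of bay_second between -0.004 and 0.004 m and horizontal distance between stamp_third and bay_third below 0.018 m and z of stamp_third in the frame of bay_third between -0.004 and 0.004 m and horizontal distance between stamp_largest and bay_largest below 0.018 m and z of stamp_largest in the frame of bay_largest between -0.004 and 0.004 m); the robot touches nothing.
It fails at once if the ink pad is moved by more than 30 mm (distance of ink_pad from where it was at the start of the episode above 0.03 m).
It fails at once if the roll of labels is moved by more than 30 mm (distance of label_roll from where it was at the start of the episode above 0.03 m).
It also fails if it takes over 106 s, if anything falls off the work surface, if the arm or the gripper's body presses on something with over 40 N, if the wrist force passes 120 N, or if a joint passes its speed limit or range.

### The arm

A 6-joint arm with a two-finger parallel gripper is mounted at the origin on a cart in front of the work surface, level with it; the furniture and walls round the work are solid. World frame = base frame: x ahead of the robot, y to its left, z up, the work surface at z = 0. Lengths are in mm, angles in rad, forces in N, time in s.
With the tool pointing down it reaches from about 275 to 750 mm from the base axis. Payload 10.2 kg.
Tool frame: the origin (TCP) lies at the very end of the fingers, on their centre line; the grasp point (between the pads) lies 19 mm behind it; z points along the fingers, y is the line along which they close (so a half turn about z gives the same grasp; the last joint's range is limited). The gripper opens to 85 mm and grips with 20 to 120 N. Pads are 22 mm wide; open, the fingers measure 114 mm over their backs; the gripper's body (76 mm by 85 mm) begins 54 mm behind the grasp point. The pads swing forward as they close: fully open they stand 13 mm farther back than shut.
Start: joints at [-1.468, 0.313, 1.498, -0, 1.331, -0.223], TCP at [168.022, -497.393, 231.294] pointing down, gripper open.
Joint ranges: [-2.94, 2.94], [-0.97, 2.17], [0.19, 2.56], [-1.23, 4.37], [0.02, 3.11], [-2.88, 2.88]. Speed limits (rad/s): [2.39, 2.39, 3.01, 3.14, 3.14, 3.14].

### API

Orientations are given as a unit quaternion [w, x, y, z].
In Python, from rig import * gives the robot as it stands. The module is installed in compiled form; this text tells all that it offers.
- The arm moves only by the shell command python3 -m crank 'ROWS' [FORCE]. ROWS is JSON, a list that holds one entry, the list of rows, each a list of 7 numbers: the shift along the tool's x, y, z in units of 25 mm (1.0 is 25 mm), then the turn, a rotation vector about the tool's x, y, z in units of 8 degrees (1.0 is 8 degrees), then the finger opening in mm, from 0 to 85.4. A call has exactly 8 rows; each row shifts and turns the commanded pose from where the row before left it, along the tool's axes as they then stand; what a row does not reach is not made up. A row lasts 1/10 s, in which the tool goes at most 50 mm and 8.59 degrees, less where a joint would pass 70% of its speed; a pose out of reach is approached as far as the arm can. A call is refused whole if a number of a shift passes 1 or a number of a turn 1, either way. A call with a gripper value outside its range is refused whole. The fingers move at their own pace and stop on an object; FORCE is the grip in N (left out, the last holds). Time passes only in rows, so rows that do not move let the fingers close, or fill a call up. It gives the time, the measured TCP pose, the force, the opening and the grip force at its end, in the units of the state.
- sense(): the state, without advancing time (a new reading comes with each control period).
- capture(name): name is "side" or "top"; returns the picture (420x560x3 uint8, blue, green, red); there is no depth.
- camera_model(name): a dict with "fx", "fy", "cx", "cy" (pixels), "k1" (the pictures are not rectified: a ray, as slopes to the right and down, at radius r is drawn at 1 + k1 r^2 times it, then the intrinsics apply), "world_from_camera" (4x4, takes a point from camera to world coordinates). Camera axes: x right, y up, looking along -z (the intrinsics and any distortion apply to the point x, -y, -z); pixel columns grow to the right and rows downward; lengths in mm; the calibration is good to about 2 mm. A picture is of the moment at which its call begins. camera_model takes no time and is no camera call.
- finish_job(): hands the job in; it is judged then, once.
The state is a dict: "time_s": time; "joints": joint angles; "dq": joint speeds; "tau": joint torques, N m; "eef_pos": TCP position; "ee_rot": TCP orientation; "force": force on the tool from outside, world axes, zero at the start; "wrist_torque": the same for the moment, N m; "grip_width": opening from 0.0 (shut) to 1.0 (fully open); "grip_force": force on a finger pad.
Only numpy, scipy, OpenCV 4.12 (cv2) and the standard library are available. Lean on these libraries where they do the work, as an engineer would, in place of code of your own. Each camera call takes 0.05 s, during which the arm holds its last target. There are 200 camera calls.

## Working session

There is one attempt and no reset: what is moved stays moved. The work goes in short steps, Python scripts to look and compute and a shell command to move; the robot and the scene stay as the last step left them, time stands still between calls to the robot, and variables do not carry over. Pictures are saved under pics/ and viewed, at most 14 in all, crops included, and the job is handed in when it is done.

```bash
mkdir -p pics; python3 - <<'E'
from rig import *
import cv2
for n in ("side","top"):
    cv2.imwrite(f"pics/{n}0.png",capture(n)); m=camera_model(n); print(n,m)
s=sense(); print(s['eef_pos'],s['ee_rot'],s['time_s'],s['grip_width'])
E
```

```text
side {'fx': 386.0084019618178, 'fy': 386.0084019618178, 'cx': 280.4201201319533, 'cy': 210.1581766358046, 'k1': -0.08661499566376385, 'world_from_camera': array([[ 9.36131277e-01,  2.09132840e-01, -2.82704240e-01,
         3.25077634e+02],
       [-3.51599243e-01,  5.70408114e-01, -7.42302200e-01,
        -6.18372691e+02],
       [ 6.01702559e-03,  7.94290903e-01,  6.07507825e-01,
         5.52496988e+02],
       [ 0.00000000e+00,  0.00000000e+00,  0.00000000e+00,
         1.00000000e+00]])}
top {'fx': 529.5975565583689, 'fy': 529.5975565583689, 'cx': 272.0072112348205, 'cy': 202.56493353425984, 'k1': -0.10895134998808122, 'world_from_camera': array([[-2.56041568e-02,  9.94073074e-01, -1.05655814e-01,
         4.44487734e+02],
       [-9.99408608e-01, -2.30272812e-02,  2.55377760e-02,
         1.48008663e+01],
       [ 2.29534494e-02,  1.06247204e-01,  9.94074781e-01,
         1.31585563e+03],
       [ 0.00000000e+00,  0.00000000e+00,  0.00000000e+00,
         1.00000000e+00]])}
[ 167.97819495 -497.16034897  230.78041743] [-5.79453906e-04  9.86762694e-01  1.62169818e-01  2.97297115e-05] 0.1 1.0008879206013717
```

View pics/top0.png

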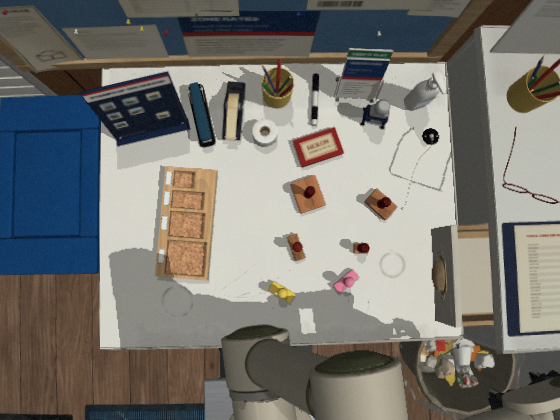

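View pics/side0.png

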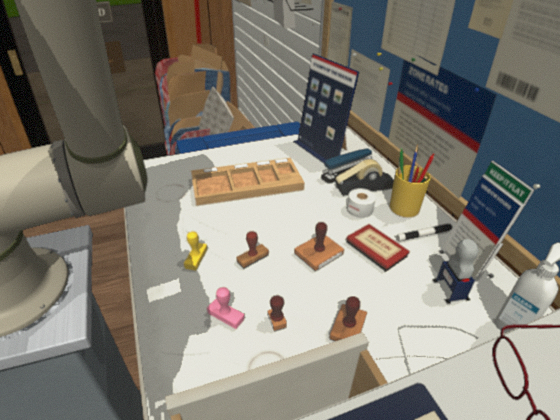

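Top view: the stamps are largest (309,194), third (380,205), second (296,246) and smallest (362,248). The look-alikes to avoid are yellow (281,291), pink (346,281) and the blue/grey dater (376,112). The rack is at (187,223), with its largest pocket near the robot (186,258). Next I measure and check with one close crop.

```bash
cat > h.py <<'E'
import numpy as np, cv2
from rig import *
def ray(n,px):
    m=camera_model(n); K=np.array([[m['fx'],0,m['cx']],[0,m['fy'],m['cy']],[0,0,1]])
    p=cv2.undistortPoints(np.float32(px).reshape(-1,1,2),K,np.array([m['k1'],0,0,0,0]))[:,0]
    T=m['world_from_camera']; d=np.c_[p[:,0],-p[:,1],-np.ones(len(p))]@T[:3,:3].T
    return T[:3,3],d
def plane(n,px,z):
    o,d=ray(n,px); return (o+d*((z-o[2])/d[:,2])[:,None])[:,:2]
def masks(im):
    h=cv2.cvtColor(im,cv2.COLOR_BGR2HSV); H,S,V=[h[...,i].astype(int) for i in range(3)]
    hand=((H<8)|(H>168))&(S>110)&(V<130)
    wood=(H>=4)&(H<25)&(S>70)&(V>60)&~hand
    return hand.astype(np.uint8),wood.astype(np.uint8)
def blobs(m,mn=20):
    c,_=cv2.findContours(m,cv2.RETR_EXTERNAL,cv2.CHAIN_APPROX_NONE); return [x for x in c if cv2.contourArea(x)>mn]
E
python3 - <<'E'
from h import *
im=cv2.imread('pics/top0.png'); hand,wood=masks(im)
for nm,px,hh in (('S1',(362,248),62),('S2',(296,246),71),('S3',(380,205),76),('S4',(309,194),82)):
    x,y=px; roi=np.zeros_like(hand); roi[y-24:y+25,x-24:x+25]=1
    a=(hand|wood)*roi; c=max(blobs(a),key=cv2.contourArea); hb=max(blobs(hand*roi,5),key=cv2.contourArea)
    w=plane('top',c[:,0],17); r=cv2.minAreaRect(w.astype(np.float32))
    (u,v),rad=cv2.minEnclosingCircle(hb); print(nm,np.round(r[0],1),np.round(r[1],1),round(r[2],1),'hand',round(u,1),round(v,1),round(rad,1),plane('top',[(u,v)],hh*.75).round(1))
roi=np.zeros_like(hand);roi[160:288,150:222]=1
h=cv2.cvtColor(im,cv2.COLOR_BGR2HSV)
rk=(((h[...,1]>50)&(h[...,2]>70)).astype(np.uint8))*roi
c=max(blobs(rk),key=cv2.contourArea); r=cv2.minAreaRect(plane('top',c[:,0],24).astype(np.float32)); print('rack',r)
hs=cv2.imread('pics/side0.png'); 
A=cv2.resize(im[155:300,150:410],None,fx=3,fy=3,interpolation=cv2.INTER_CUBIC)
M=cv2.resize(np.dstack([hand*255,wood*255,rk*255])[155:300,270:410],None,fx=1,fy=1)
A[:145,:140]=M; cv2.imwrite('pics/crop.png',A)
h2,_=masks(hs)
for c in blobs(h2,30): print('side',cv2.boundingRect(c))
for p in ((200,250),(186,180),(186,258)): print(h[p[1],p[0]])
E
```

```text
S1 [ 466.2 -235. ] [35.1 22.1] 88.4 hand 363.0 247.5 5.6 [[ 465.5 -234.2]]
S2 [472.2 -74.8] [62.6 27.2] 16.9 hand 297.5 246.5 4.7 [[472.1 -75.7]]
S3 [ 573.1 -288.6] [69.8 47.7] 46.0 hand 383.5 202.5 6.7 [[ 572.2 -286.8]]
S4 [ 602.6 -107.1] [80.  65.8] 17.9 hand 308.5 191.5 6.0 [[ 602.4 -105.4]]
rack ((538.16748046875, 193.60433959960938), (130.1358642578125, 272.2594299316406), 84.32492065429688)
side (493, 325, 67, 95)
side (348, 297, 11, 11)
side (271, 297, 11, 9)
side (347, 238, 61, 31)
side (247, 232, 10, 15)
side (317, 223, 9, 7)
side (462, 208, 37, 36)
side (397, 92, 83, 61)
side (154, 57, 24, 23)
side (312, 55, 45, 20)
side (194, 0, 8, 44)
[ 13 119 170]
[ 13 117 191]
[ 13 119 191]
```

View pics/crop.png

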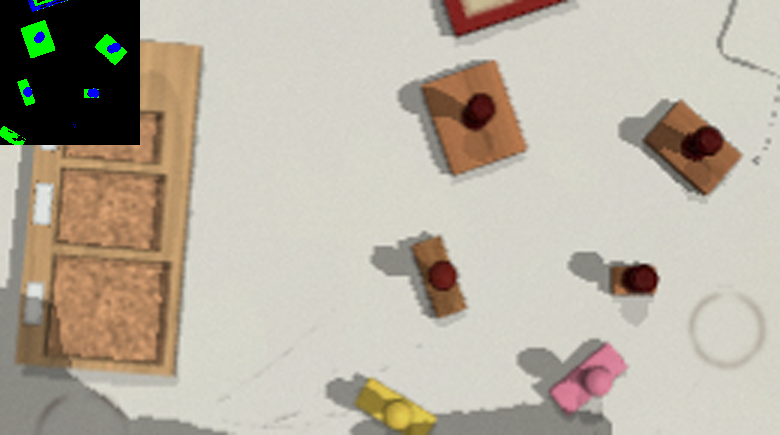

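The crop shows the four red-handled brown stamps at the measured sizes, with pink and yellow clearly separate. Next I measure the pocket centres and set up the move calculator.

```bash
cat >> h.py <<'E'
from scipy.spatial.transform import Rotation as R
def go(x,y,z,th):
    "remaining: turn units about tool z, then shift units in tool axes after the turn"
    s=sense(); q=np.array(s['ee_rot']); Rm=R.from_quat(q[[1,2,3,0]]).as_matrix(); p=np.array(s['eef_pos'])
    cur=np.degrees(np.arctan2(Rm[1,0],Rm[0,0])); d=(th-cur+180)%360-180
    t=np.radians(th); D=np.array([x,y,z])-p
    sh=np.array([D@[np.cos(t),np.sin(t),0],D@[np.sin(t),-np.cos(t),0],-D[2]])/25
    print('t',round(s['time_s'],1),'pos',p.round(1),'yaw',round(cur,1),'tilt',round(np.degrees(np.arccos(-Rm[2,2])),2),'j',np.round(s['joints'],2),'F',np.round(s['force'],1),'gw',round(s['grip_width'],2),'gf',round(s['grip_force'],1))
    print('  turnz',round(-d/8,2),'shift',sh.round(2))
E
python3 - <<'E'
from h import *
im=cv2.imread('pics/top0.png')
A=cv2.resize(im[160:288,150:225],None,fx=4.6,fy=4.6,interpolation=cv2.INTER_CUBIC); cv2.imwrite('pics/rack.png',A)
c=np.array([538.2,193.6]); ux=np.array([np.cos(np.radians(174.3)),np.sin(np.radians(174.3))])
for o in (-106.5,-56.5,4.5,85.5): print((c+o*ux).round(1))
go(472.2,-75.2,150,106.9)
E
```

```text
[644.2 183. ]
[594.4 188. ]
[533.7 194. ]
[453.1 202.1]
t 0.1 pos [ 168.  -497.2  230.8] yaw 18.7 tilt 0.07 j [-1.47  0.31  1.5  -0.    1.33 -0.22] F [-0.5  0.2  0.4] gw 1.0 gf 0.0
  turnz -11.03 shift [12.61 16.55  3.23]
```

View pics/rack.png

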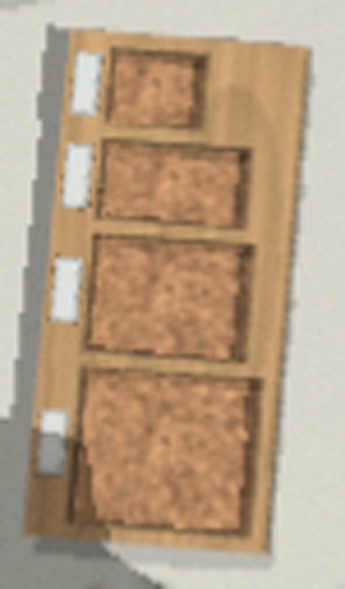

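The pockets are aligned on the label side, so I take their rim corners. In the 4.6x crop these are: smallest (110,47)-(208,52)-(204,130)-(106,124); second (102,140)-(252,149)-(248,230)-(97,218); third (95,234)-(255,243)-(246,362)-(86,352); largest (85,366)-(263,377)-(253,535)-(72,525).

```bash
python3 - <<'E'
from h import *
Q=dict(s=[(110,47),(208,52),(204,130),(106,124)],n=[(102,140),(252,149),(248,230),(97,218)],t=[(95,234),(255,243),(246,362),(86,352)],l=[(85,366),(263,377),(253,535),(72,525)])
c=np.array([538.2,193.6]);a=np.radians(174.3);ux=np.array([np.cos(a),np.sin(a)]);uy=np.array([-ux[1],ux[0]])
for k,q in Q.items():
    w=plane('top',(np.array(q)+.5)/4.6-.5+[150,160],24); m=w.mean(0); print(k,m.round(1),'rack frame',((m-c)@ux).round(1),((m-c)@uy).round(1),np.linalg.norm(w[1]-w[0]).round(1),np.linalg.norm(w[3]-w[0]).round(1))
E
python3 -m crank '[[[0,0,-1,0,0,0,85],[0,0,-1,0,0,0,85],[0,0,0,0,0,-1,85],[0,0,0,0,0,-1,85],[0,0,0,0,0,-1,85],[0,0,0,0,0,-1,85],[0,0,0,0,0,-1,85],[0,0,0,0,0,-1,85]]]' 40
```

```text
s [645.8 197.6] rack frame -106.6 -14.7 52.9 41.7
n [593.8 188.5] rack frame -55.8 -0.5 80.5 41.9
t [533.2 191.4] rack frame 4.7 2.7 85.5 62.9
l [452.4 193.5] rack frame 85.4 8.6 94.7 84.0
time_s: 0.9
eef_pos: [168.0, -497.2, 280.9]
ee_rot: [-0.0, 0.834, 0.552, 0.0]
force: [0.4, -0.4, 0.6]
grip_width: 0.998
grip_force: 0.0
```

```bash
python3 -m crank '[[[0,0,0,0,0,-1,85],[0,0,0,0,0,-1,85],[0,0,0,0,0,-1,85],[0,0,0,0,0,-1,60],[0,0,0,0,0,-1,60],[0,1,0,0,0,0,60],[0,1,0,0,0,0,60],[0,1,0,0,0,0,60]]]'
python3 -m crank '[[[1,1,0,0,0,0,60],[1,1,0,0,0,0,60],[1,1,0,0,0,0,60],[1,1,0,0,0,0,60],[1,1,0,0,0,0,60],[1,1,0,0,0,0,60],[1,1,1,0,0,0,60],[1,1,1,0,0,0,60]]]'
python3 -m crank '[[[1,1,1,0,0,0,60],[1,1,1,0,0,0,60],[1,1,1,0,0,0,60],[1,1,0,0,0,0,60],[0.6,1,0,0,0,0,60],[0,0.5,0,0,0,0,60],[0,0,0,0,0,0,60],[0,0,0,0,0,0,60]]]'
python3 -c "
from h import *
go(472.2,-75.2,26,106.9)"
```

```text
time_s: 1.7
eef_pos: [240.6, -475.5, 281.0]
ee_rot: [-0.0, 0.597, 0.802, 0.0]
force: [0.4, -0.7, -0.2]
grip_width: 0.703
grip_force: 0.0
time_s: 2.5
eef_pos: [374.6, -225.6, 230.8]
ee_rot: [0.001, 0.597, 0.802, -0.0]
force: [0.2, -1.0, 0.2]
grip_width: 0.703
grip_force: 0.0
time_s: 3.3
eef_pos: [472.4, -77.4, 156.0]
ee_rot: [-0.0, 0.597, 0.802, -0.0]
force: [-0.8, -0.1, 0.2]
grip_width: 0.701
grip_force: 0.0
t 3.3 pos [472.4 -77.4 156. ] yaw 106.7 tilt 0.05 j [-0.41  0.29  1.74 -0.    1.11 -0.7 ] F [-0.8 -0.1  0.2] gw 0.7 gf 0.0
  turnz -0.03 shift [0.09 0.02 5.2 ]
```

```bash
python3 -m crank '[[[0.09,0,1,0,0,0,60],[0,0,1,0,0,0,60],[0,0,1,0,0,0,60],[0,0,1,0,0,0,60],[0,0,0.6,0,0,0,60],[0,0,0.6,0,0,0,60],[0,0,0,0,0,0,60],[0,0,0,0,0,0,60]]]'
python3 -m crank '[[[0,0,0,0,0,0,10],[0,0,0,0,0,0,10],[0,0,0,0,0,0,10],[0,0,0,0,0,0,10],[0,0,0,0,0,0,10],[0,0,0,0,0,0,10],[0,0,0,0,0,0,10],[0,0,0,0,0,0,10]]]' 50
python3 -c "
from h import *
go(594.4,188.4,38,174.3)"
```

```text
time_s: 4.1
eef_pos: [471.9, -75.6, 26.7]
ee_rot: [-0.0, 0.598, 0.802, -0.0]
force: [-0.2, 0.4, -0.1]
grip_width: 0.701
grip_force: 0.0
time_s: 4.9
eef_pos: [472.5, -75.4, 27.1]
ee_rot: [0.001, 0.597, 0.802, 0.0]
force: [-1.4, -0.8, 4.4]
grip_width: 0.273
grip_force: 48.8
t 4.9 pos [472.5 -75.4  27.1] yaw 106.7 tilt 0.07 j [-0.4   0.49  1.85 -0.    0.8  -0.69] F [-1.4 -0.8  4.4] gw 0.27 gf 48.8
  turnz -8.45 shift [-3.8  10.98 -0.44]
```

Gripped. I lift 5 units, turn, travel, then check by picture before lowering.

```bash
python3 -m crank '[[[0,0,-0.6,0,0,0,10],[0,0,-1,0,0,0,10],[0,0,-1,0,0,0,10],[0,0,-1,0,0,0,10],[0,0,-0.4,0,0,-1,10],[0,0,0,0,0,-1,10],[0,0,0,0,0,-1,10],[0,0,0,0,0,-1,10]]]'
python3 -m crank '[[[0,0,0,0,0,-1,10],[0,0,0,0,0,-1,10],[0,0,0,0,0,-1,10],[0,0,0,0,0,-1,10],[0,0,0,0,0,-0.45,10],[-0.5,1,0,0,0,0,10],[-0.5,1,0,0,0,0,10],[-0.5,1,0,0,0,0,10]]]'
python3 -m crank '[[[-0.5,1,0,0,0,0,10],[-0.5,1,0,0,0,0,10],[-0.5,1,0,0,0,0,10],[-0.5,1,0,0,0,0,10],[-0.3,1,0,0,0,0,10],[0,1,0,0,0,0,10],[0,1,0,0,0,0,10],[0,1,0,0,0,0,10]]]'
python3 - <<'E'
from h import *
go(594.4,188.4,38,174.3)
cv2.imwrite('pics/s2.png',cv2.resize(capture('side')[120:320,150:420],None,fx=2.8,fy=2.8))
E
```

```text
time_s: 5.7
eef_pos: [472.1, -75.1, 126.6]
ee_rot: [0.0, 0.35, 0.937, -0.0]
force: [-0.1, 0.7, -0.6]
grip_width: 0.274
grip_force: 49.0
time_s: 6.5
eef_pos: [517.4, -3.4, 126.6]
ee_rot: [0.0, 0.05, 0.999, -0.0]
force: [0.3, -1.2, 0.0]
grip_width: 0.272
grip_force: 49.1
time_s: 7.3
eef_pos: [594.1, 190.0, 126.4]
ee_rot: [-0.0, 0.05, 0.999, -0.0]
force: [0.5, 0.7, -1.0]
grip_width: 0.27
grip_force: 49.1
t 7.3 pos [594.1 190.  126.4] yaw 174.3 tilt 0.01 j [ 0.12  0.62  1.31 -0.    1.21 -1.35] F [ 0.5  0.7 -1. ] gw 0.27 gf 49.1
  turnz -0.0 shift [-0.02 -0.06  3.54]
```

View pics/s2.png

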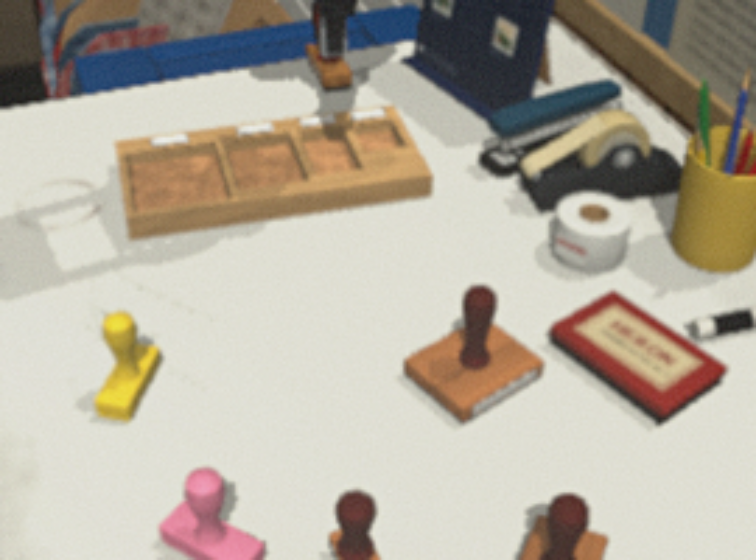

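The second stamp hangs upright and aligned over the rack in the crop at (330,65). I lower it and release.

```bash
python3 -m crank '[[[0,-0.06,1,0,0,0,10],[0,0,1,0,0,0,10],[0,0,0.7,0,0,0,10],[0,0,0.4,0,0,0,10],[0,0,0.3,0,0,0,10],[0,0,0.15,0,0,0,10],[0,0,0,0,0,0,10],[0,0,0,0,0,0,10]]]'
python3 -m crank '[[[0,0,0,0,0,0,45],[0,0,0,0,0,0,45],[0,0,0,0,0,0,45],[0,0,0,0,0,0,45],[0,0,-0.5,0,0,0,45],[0,0,-1,0,0,0,45],[0,0,-1,0,0,0,45],[0,0,-1,0,0,0,45]]]'
python3 - <<'E'
from h import *
go(602.6,-106.3,140,107.9)
E
```

```text
time_s: 8.15
eef_pos: [594.4, 187.5, 38.3]
ee_rot: [0.001, 0.05, 0.999, 0.0]
force: [0.5, -0.2, -0.4]
grip_width: 0.277
grip_force: 49.4
time_s: 8.95
eef_pos: [594.1, 187.5, 127.1]
ee_rot: [0.0, 0.05, 0.999, 0.0]
force: [1.0, 0.9, 0.1]
grip_width: 0.528
grip_force: 0.0
t 8.9 pos [594.1 187.5 127.1] yaw 174.3 tilt 0.05 j [ 0.12  0.62  1.32  0.    1.21 -1.35] F [1.  0.9 0.1] gw 0.53 gf 0.0
  turnz 8.3 shift [-11.29  -3.29  -0.52]
```

```bash
python3 -m crank '[[[0,0,-0.4,0,0,1,60],[0,0,0,0,0,1,60],[0,0,0,0,0,1,60],[0,0,0,0,0,1,60],[0,0,0,0,0,1,60],[0,0,0,0,0,1,60],[0,0,0,0,0,1,60],[0,0,0,0,0,1,60]]]'
python3 -m crank '[[[0,0,0,0,0,0.3,60],[-1,-0.4,0,0,0,0,60],[-1,-0.4,0,0,0,0,60],[-1,-0.4,0,0,0,0,60],[-1,-0.4,0,0,0,0,60],[-1,-0.4,0,0,0,0,60],[-1,-0.4,0,0,0,0,60],[-1,-0.4,0,0,0,0,60]]]'
python3 -m crank '[[[-1,-0.4,0,0,0,0,60],[-1,-0.1,0,0,0,0,60],[-1,0,0,0,0,0,60],[-1,0,0,0,0,0,60],[-0.3,0,0,0,0,0,60],[0,0,0,0,0,0,60],[0,0,0,0,0,0,60],[0,0,0,0,0,0,60]]]'
python3 - <<'E'
from h import *
go(602.6,-106.3,28,107.9)
cv2.imwrite('pics/s4.png',capture('top')[150:300,140:420])
E
```

```text
time_s: 9.75
eef_pos: [594.2, 187.5, 136.1]
ee_rot: [0.0, 0.574, 0.819, 0.0]
force: [-0.2, -0.0, 0.5]
grip_width: 0.698
grip_force: 0.0
time_s: 10.55
eef_pos: [581.1, -1.7, 136.2]
ee_rot: [0.001, 0.589, 0.808, 0.0]
force: [0.0, 0.3, -0.3]
grip_width: 0.704
grip_force: 0.0
time_s: 11.35
eef_pos: [602.0, -105.6, 135.3]
ee_rot: [-0.0, 0.588, 0.809, 0.0]
force: [0.1, 0.3, -0.5]
grip_width: 0.705
grip_force: 0.0
t 11.3 pos [ 602.  -105.6  135.3] yaw 107.9 tilt 0.01 j [-0.37  0.58  1.35  0.    1.21 -0.68] F [ 0.1  0.3 -0.5] gw 0.7 gf 0.0
  turnz 0.0 shift [-0.03  0.01  4.29]
```

View pics/s4.png

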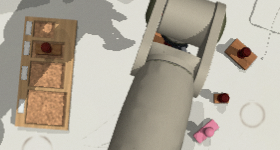

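The second stamp stands in its pocket, its handle at (46,48) in the crop. Next is the largest.

```bash
python3 -m crank '[[[0,0,1,0,0,0,60],[0,0,1,0,0,0,60],[0,0,1,0,0,0,60],[0,0,0.7,0,0,0,60],[0,0,0.6,0,0,0,60],[0,0,0,0,0,0,60],[0,0,0,0,0,0,10],[0,0,0,0,0,0,10]]]' 60
python3 -m crank '[[[0,0,0,0,0,0,10],[0,0,0,0,0,0,10],[0,0,0,0,0,0,10],[0,0,0,0,0,0,10],[0,0,-0.3,0,0,0,10],[0,0,-1,0,0,0,10],[0,0,-1,0,0,0,10],[0,0,-1,0,0,0,10]]]'
python3 -m crank '[[[0,0,-1,0,0,-1,10],[0,0,0,0,0,-1,10],[0,0,0,0,0,-1,10],[0,0,0,0,0,-1,10],[0,0,0,0,0,-1,10],[0,0,0,0,0,-1,10],[0,0,0,0,0,-1,10],[0,0,0,0,0,-1,10]]]'
python3 - <<'E'
from h import *
go(452.3,194.4,38,174.3)
E
```

```text
time_s: 12.2
eef_pos: [602.8, -106.8, 28.7]
ee_rot: [0.001, 0.589, 0.808, 0.0]
force: [-0.1, -0.3, -0.3]
grip_width: 0.375
grip_force: 0.0
time_s: 13.0
eef_pos: [602.0, -106.7, 111.3]
ee_rot: [-0.0, 0.589, 0.808, -0.0]
force: [0.8, -0.9, -1.1]
grip_width: 0.274
grip_force: 58.9
time_s: 13.8
eef_pos: [602.1, -106.7, 135.4]
ee_rot: [-0.0, 0.068, 0.998, 0.0]
force: [-0.5, -0.1, -1.3]
grip_width: 0.27
grip_force: 58.8
t 13.8 pos [ 602.1 -106.7  135.4] yaw 172.2 tilt 0.0 j [-0.37  0.58  1.35  0.    1.21 -1.8 ] F [-0.5 -0.1 -1.3] gw 0.27 gf 58.8
  turnz -0.26 shift [ 7.16 11.39  3.89]
```

```bash
python3 -m crank '[[[0,0,0,0,0,-0.26,10],[0.6,1,0,0,0,0,10],[0.6,1,0,0,0,0,10],[0.6,1,0,0,0,0,10],[0.6,1,0,0,0,0,10],[0.6,1,0,0,0,0,10],[0.6,1,0,0,0,0,10],[0.6,1,0,0,0,0,10]]]'
python3 -m crank '[[[0.6,1,0,0,0,0,10],[0.6,1,0,0,0,0,10],[0.6,1,0,0,0,0,10],[0.6,1,0,0,0,0,10],[0.56,0.39,0,0,0,0,10],[0,0,0,0,0,0,10],[0,0,0.8,0,0,0,10],[0,0,0.8,0,0,0,10]]]'
python3 - <<'E'
from h import *
go(452.3,194.4,38,174.3)
cv2.imwrite('pics/s4b.png',cv2.resize(capture('side')[120:240,150:420],None,fx=2.8,fy=2.8))
E
```

```text
time_s: 14.6
eef_pos: [515.5, 79.4, 135.5]
ee_rot: [0.0, 0.053, 0.999, 0.0]
force: [0.5, 0.0, -1.0]
grip_width: 0.269
grip_force: 59.0
time_s: 15.4
eef_pos: [455.0, 194.5, 95.1]
ee_rot: [0.001, 0.053, 0.999, 0.0]
force: [0.3, -1.0, -1.7]
grip_width: 0.274
grip_force: 59.0
t 15.4 pos [455.  194.5  95.1] yaw 173.9 tilt 0.11 j [ 0.17  0.4   1.76 -0.    0.98 -1.3 ] F [ 0.3 -1.  -1.7] gw 0.27 gf 59.0
  turnz -0.05 shift [ 0.11 -0.02  2.28]
```

View pics/s4b.png

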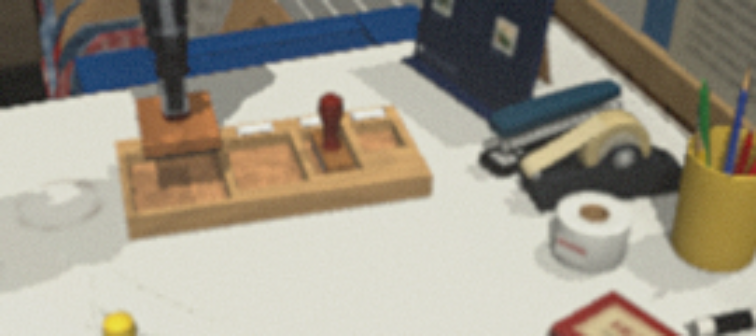

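The largest stamp is level and aligned above its pocket at (178,130). I lower and release it, then head for the third.

```bash
python3 -m crank '[[[0.11,-0.02,0.6,0,0,-0.05,10],[0,0,0.6,0,0,0,10],[0,0,0.5,0,0,0,10],[0,0,0.3,0,0,0,10],[0,0,0.15,0,0,0,10],[0,0,0.1,0,0,0,10],[0,0,0,0,0,0,10],[0,0,0,0,0,0,10]]]'
python3 -m crank '[[[0,0,0,0,0,0,45],[0,0,0,0,0,0,45],[0,0,0,0,0,0,45],[0,0,0,0,0,0,45],[0,0,-0.5,0,0,0,45],[0,0,-1,0,0,0,45],[0,0,-1,0,0,0,45],[0,0,-1,0,0,0,45]]]'
python3 -m crank '[[[0,0,-0.4,0,0,1,60],[0,0,0,0,0,1,60],[0,0,0,0,0,1,60],[0,0,0,0,0,1,60],[0,0,0,0,0,0.8,60],[0,-1,0,0,0,0,60],[0,-1,0,0,0,0,60],[0,-1,0,0,0,0,60]]]'
python3 - <<'E'
from h import *
go(572.8,-287.6,140,136)
E
```

```text
time_s: 16.25
eef_pos: [451.7, 195.2, 39.2]
ee_rot: [0.0, 0.049, 0.999, 0.0]
force: [0.3, -0.2, -0.7]
grip_width: 0.268
grip_force: 59.4
time_s: 17.05
eef_pos: [451.4, 195.2, 128.2]
ee_rot: [0.0, 0.049, 0.999, 0.0]
force: [-0.3, 0.2, 0.1]
grip_width: 0.524
grip_force: 0.0
time_s: 17.85
eef_pos: [398.6, 140.7, 137.0]
ee_rot: [0.0, 0.375, 0.927, 0.0]
force: [0.9, -0.2, -0.4]
grip_width: 0.7
grip_force: 0.0
t 17.9 pos [398.6 140.7 137. ] yaw 136.0 tilt 0.04 j [ 0.06  0.2   1.92 -0.    1.03 -0.74] F [ 0.9 -0.2 -0.4] gw 0.7 gf 0.0
  turnz -0.0 shift [-16.91  -7.48  -0.12]
```

```bash
python3 -m crank '[[[-1,-0.5,0,0,0,0,60],[-1,-0.5,0,0,0,0,60],[-1,-0.5,0,0,0,0,60],[-1,-0.5,0,0,0,0,60],[-1,-0.5,0,0,0,0,60],[-1,-0.5,0,0,0,0,60],[-1,-0.5,0,0,0,0,60],[-1,-0.5,0,0,0,0,60]]]'
python3 -m crank '[[[-1,-0.5,0,0,0,0,60],[-1,-0.5,0,0,0,0,60],[-1,-0.5,0,0,0,0,60],[-1,-0.5,0,0,0,0,60],[-1,-0.5,0,0,0,0,60],[-1,-0.4,0,0,0,0,60],[-1,0,0,0,0,0,60],[-1,0,0,0,0,0,60]]]'
python3 -m crank '[[[-0.9,-0.07,0,0,0,0,60],[0,0,1,0,0,0,60],[0,0,1,0,0,0,60],[0,0,1,0,0,0,60],[0,0,0,0,0,0,60],[0,0,0,0,0,0,60],[0,0,0,0,0,0,60],[0,0,0,0,0,0,60]]]'
python3 - <<'E'
from h import *
go(572.8,-287.6,28,136)
cv2.imwrite('pics/s3.png',capture('top')[150:300,140:420])
E
```

```text
time_s: 18.65
eef_pos: [473.8, -70.9, 137.3]
ee_rot: [0.0, 0.375, 0.927, 0.0]
force: [0.8, 0.7, 0.3]
grip_width: 0.702
grip_force: 0.0
time_s: 19.45
eef_pos: [567.3, -261.9, 137.4]
ee_rot: [0.0, 0.375, 0.927, -0.0]
force: [-0.1, 0.8, 0.4]
grip_width: 0.703
grip_force: 0.0
time_s: 20.25
eef_pos: [582.3, -278.2, 63.0]
ee_rot: [0.001, 0.375, 0.927, -0.0]
force: [-0.3, -0.7, 0.2]
grip_width: 0.696
grip_force: 0.0
t 20.2 pos [ 582.3 -278.2   63. ] yaw 135.9 tilt 0.14 j [-0.63  0.73  1.29  0.    1.12 -1.43] F [-0.3 -0.7  0.2] gw 0.7 gf 0.0
  turnz -0.01 shift [ 0.01 -0.54  1.4 ]
```

View pics/s3.png

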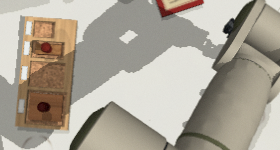

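The second and largest stamps sit in their pockets. I correct y (13 mm) and then descend.

```bash
python3 -m crank '[[[0,-0.54,0,0,0,0,60],[0,0,0.6,0,0,0,60],[0,0,0.5,0,0,0,60],[0,0,0.3,0,0,0,60],[0,0,0,0,0,0,60],[0,0,0,0,0,0,60],[0,0,0,0,0,0,10],[0,0,0,0,0,0,10]]]'
python3 -m crank '[[[0,0,0,0,0,0,10],[0,0,0,0,0,0,10],[0,0,0,0,0,0,10],[0,0,0,0,0,0,10],[0,0,-0.3,0,0,0,10],[0,0,-1,0,0,0,10],[0,0,-1,0,0,0,10],[0,0,-1,0,0,0,10]]]'
python3 -m crank '[[[0,0,-1,0,0,-1,10],[0,0,0,0,0,-1,10],[0,0,0,0,0,-1,10],[0,0,0,0,0,-1,10],[0,0,0,0,0,-0.8,10],[0,1,0,0,0,0,10],[0,1,0,0,0,0,10],[0,1,0,0,0,0,10]]]'
python3 - <<'E'
from h import *
go(533.4,191.4,38.5,174.3)
E
```

```text
time_s: 21.1
eef_pos: [572.6, -287.5, 26.8]
ee_rot: [0.0, 0.375, 0.927, -0.0]
force: [0.4, -0.6, 0.0]
grip_width: 0.371
grip_force: 0.0
time_s: 21.9
eef_pos: [572.1, -287.2, 109.6]
ee_rot: [-0.001, 0.375, 0.927, 0.0]
force: [-0.1, 0.4, -1.4]
grip_width: 0.268
grip_force: 58.8
time_s: 22.7
eef_pos: [579.5, -211.9, 133.6]
ee_rot: [-0.0, 0.05, 0.999, 0.0]
force: [-0.1, 0.5, -1.7]
grip_width: 0.272
grip_force: 58.9
t 22.7 pos [ 579.5 -211.9  133.6] yaw 174.3 tilt 0.06 j [-0.54  0.6   1.33  0.    1.22 -2.01] F [-0.1  0.5 -1.7] gw 0.27 gf 58.9
  turnz 0.0 shift [ 3.44 15.87  3.8 ]
```

```bash
python3 -m crank '[[[0.3,1,0,0,0,0,10],[0.3,1,0,0,0,0,10],[0.3,1,0,0,0,0,10],[0.3,1,0,0,0,0,10],[0.3,1,0,0,0,0,10],[0.3,1,0,0,0,0,10],[0.3,1,0,0,0,0,10],[0.3,1,0,0,0,0,10]]]'
python3 -m crank '[[[0.3,1,0,0,0,0,10],[0.3,1,0,0,0,0,10],[0.3,1,0,0,0,0,10],[0.1,1,0,0,0,0,10],[0,1,0,0,0,0,10],[0,1,0,0,0,0,10],[0,1,0,0,0,0,10],[0.04,0.87,0,0,0,0,10]]]'
python3 -m crank '[[[0,0,0,0,0,0,10],[0,0,0.8,0,0,0,10],[0,0,0.8,0,0,0,10],[0,0,0,0,0,0,10],[0,0,0,0,0,0,10],[0,0,0,0,0,0,10],[0,0,0,0,0,0,10],[0,0,0,0,0,0,10]]]'
python3 - <<'E'
from h import *
go(533.4,191.4,37.3,174.3)
cv2.imwrite('pics/s3b.png',cv2.resize(capture('side')[120:240,150:420],None,fx=2.8,fy=2.8))
E
```

```text
time_s: 23.5
eef_pos: [539.2, -6.8, 133.8]
ee_rot: [-0.0, 0.049, 0.999, 0.0]
force: [-0.0, 0.9, -1.0]
grip_width: 0.27
grip_force: 58.9
time_s: 24.3
eef_pos: [533.0, 191.6, 133.8]
ee_rot: [-0.0, 0.049, 0.999, 0.0]
force: [0.5, -0.5, -1.5]
grip_width: 0.269
grip_force: 58.9
time_s: 25.1
eef_pos: [533.5, 190.4, 94.4]
ee_rot: [0.0, 0.049, 0.999, 0.0]
force: [0.0, -0.0, -1.4]
grip_width: 0.27
grip_force: 59.0
t 25.1 pos [533.5 190.4  94.4] yaw 174.3 tilt 0.06 j [ 0.14  0.54  1.54 -0.    1.06 -1.34] F [ 0.  -0.  -1.4] gw 0.27 gf 59.0
  turnz 0.01 shift [0.01 0.04 2.29]
```

View pics/s3b.png

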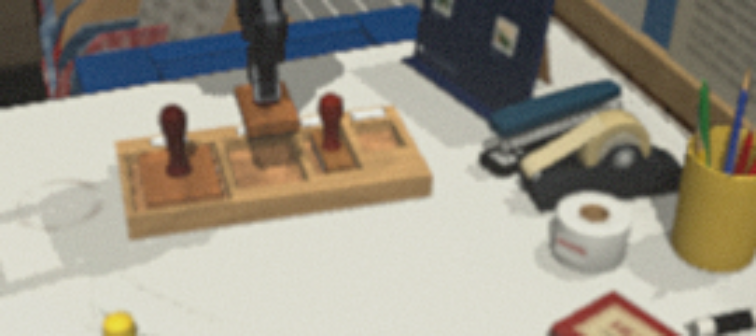

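The third stamp is aligned over its pocket at (265,110), and the other two are seated. I lower and release it, then go for the smallest.

```bash
python3 -m crank '[[[0.01,0.04,0.6,0,0,0,10],[0,0,0.6,0,0,0,10],[0,0,0.5,0,0,0,10],[0,0,0.3,0,0,0,10],[0,0,0.2,0,0,0,10],[0,0,0.07,0,0,0,10],[0,0,0,0,0,0,10],[0,0,0,0,0,0,10]]]'
python3 -m crank '[[[0,0,0,0,0,0,45],[0,0,0,0,0,0,45],[0,0,0,0,0,0,45],[0,0,0,0,0,0,45],[0,0,-0.5,0,0,0,45],[0,0,-1,0,0,0,45],[0,0,-1,0,0,0,45],[0,0,-1,0,0,0,45]]]'
python3 -m crank '[[[0,0,-0.4,0,0,-0.5,60],[0,-1,0,0,0,0,60],[0,-1,0,0,0,0,60],[0,-1,0,0,0,0,60],[0,-1,0,0,0,0,60],[0,-1,0,0,0,0,60],[0,-1,0,0,0,0,60],[0,-1,0,0,0,0,60]]]'
python3 - <<'E'
from h import *
go(466,-234.7,140,178.4)
E
```

```text
time_s: 25.95
eef_pos: [533.4, 191.5, 37.5]
ee_rot: [0.0, 0.049, 0.999, 0.0]
force: [-0.5, 1.4, -1.3]
grip_width: 0.27
grip_force: 59.3
time_s: 26.75
eef_pos: [533.2, 191.5, 126.5]
ee_rot: [0.0, 0.049, 0.999, 0.0]
force: [0.4, 0.8, -0.3]
grip_width: 0.531
grip_force: 0.0
time_s: 27.55
eef_pos: [528.1, 15.5, 135.6]
ee_rot: [0.001, 0.014, 1.0, -0.0]
force: [0.9, 0.2, -0.6]
grip_width: 0.704
grip_force: 0.0
t 27.6 pos [528.1  15.5 135.6] yaw 178.4 tilt 0.07 j [-0.19  0.41  1.62  0.    1.11 -1.73] F [ 0.9  0.2 -0.6] gw 0.7 gf 0.0
  turnz -0.01 shift [  2.2  -10.07  -0.17]
```

```bash
python3 -m crank '[[[0.4,-1,0,0,0,0,60],[0.4,-1,0,0,0,0,60],[0.4,-1,0,0,0,0,60],[0.4,-1,0,0,0,0,60],[0.4,-1,0,0,0,0,60],[0.2,-1,0,0,0,0,60],[0,-1,0,0,0,0,60],[0,-1,0,0,0,0,60]]]'
python3 -m crank '[[[0,-1,0,0,0,0,60],[0,-1,0,0,0,0,60],[0,-0.07,0,0,0,0,60],[0,0,1,0,0,0,60],[0,0,1,0,0,0,60],[0,0,0,0,0,0,60],[0,0,0,0,0,0,60],[0,0,0,0,0,0,60]]]'
python3 - <<'E'
from h import *
go(466,-234.7,25,178.4)
cv2.imwrite('pics/s1.png',cv2.resize(capture('side')[230:370,180:400],None,fx=3,fy=3))
E
```

```text
time_s: 28.35
eef_pos: [467.2, -183.0, 135.7]
ee_rot: [0.001, 0.015, 1.0, -0.0]
force: [0.7, 1.2, 0.6]
grip_width: 0.7
grip_force: 0.0
time_s: 29.15
eef_pos: [466.5, -233.7, 86.1]
ee_rot: [0.001, 0.014, 1.0, -0.001]
force: [0.0, 0.0, 0.3]
grip_width: 0.698
grip_force: 0.0
t 29.1 pos [ 466.5 -233.7   86.1] yaw 178.4 tilt 0.13 j [-0.69  0.47  1.69  0.    0.98 -2.23] F [0.  0.  0.3] gw 0.7 gf 0.0
  turnz -0.0 shift [ 0.02 -0.04  2.44]
```

View pics/s1.png

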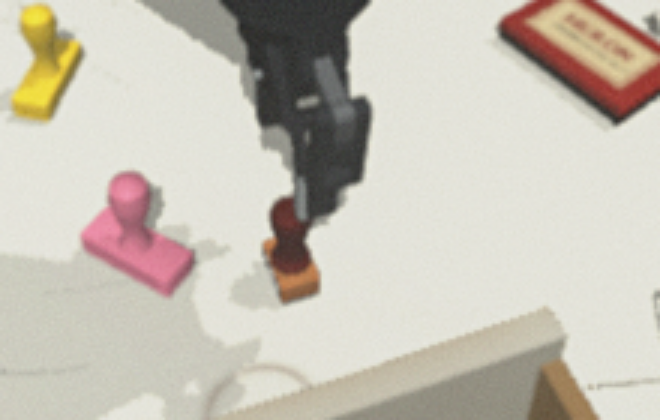

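The open fingers straddle the smallest stamp at (290,250), and pink is clear. I descend and grip.

```bash
python3 -m crank '[[[0.02,-0.04,0.7,0,0,0,60],[0,0,0.7,0,0,0,60],[0,0,0.6,0,0,0,60],[0,0,0.4,0,0,0,60],[0,0,0,0,0,0,60],[0,0,0,0,0,0,60],[0,0,0,0,0,0,10],[0,0,0,0,0,0,10]]]'
python3 -m crank '[[[0,0,0,0,0,0,10],[0,0,0,0,0,0,10],[0,0,0,0,0,0,10],[0,0,0,0,0,0,10],[0,0,-0.3,0,0,0,10],[0,0,-1,0,0,0,10],[0,0,-1,0,0,0,10],[0,0,-1,0,0,0,10]]]'
python3 -m crank '[[[0,0,-1,0,0,0.5,10],[0,1,0,0,0,0,10],[0,1,0,0,0,0,10],[0,1,0,0,0,0,10],[0,1,0,0,0,0,10],[0,1,0,0,0,0,10],[0,1,0,0,0,0,10],[0,1,0,0,0,0,10]]]'
python3 - <<'E'
from h import *
go(645.6,197.4,36,174.3)
E
```

```text
time_s: 30.0
eef_pos: [465.6, -234.7, 25.2]
ee_rot: [0.001, 0.014, 1.0, -0.0]
force: [0.9, -1.1, -0.2]
grip_width: 0.371
grip_force: 0.0
time_s: 30.8
eef_pos: [465.2, -234.4, 108.3]
ee_rot: [-0.0, 0.014, 1.0, 0.0]
force: [0.3, -0.3, -0.1]
grip_width: 0.269
grip_force: 58.8
time_s: 31.6
eef_pos: [482.5, -59.3, 132.4]
ee_rot: [0.0, 0.049, 0.999, -0.0]
force: [0.0, -0.3, 0.3]
grip_width: 0.272
grip_force: 58.8
t 31.6 pos [482.5 -59.3 132.4] yaw 174.3 tilt 0.01 j [-0.36  0.33  1.75  0.    1.06 -1.84] F [ 0.  -0.3  0.3] gw 0.27 gf 58.8
  turnz 0.01 shift [-5.47 10.87  3.86]
```

```bash
python3 -m crank '[[[-1,0.6,0,0,0,0,10],[-1,0.6,0,0,0,0,10],[-1,1,0,0,0,0,10],[-1,1,0,0,0,0,10],[-1,1,0,0,0,0,10],[-0.47,1,0,0,0,0,10],[0,1,0,0,0,0,10],[0,1,0,0,0,0,10]]]'
python3 -m crank '[[[0,1,0,0,0,0,10],[0,1,0,0,0,0,10],[0,1,0,0,0,0,10],[0,0.67,0,0,0,0,10],[0,0,0,0,0,0,10],[0,0,0.8,0,0,0,10],[0,0,0.8,0,0,0,10],[0,0,0,0,0,0,10]]]'
python3 - <<'E'
from h import *
go(645.6,197.4,35.6,174.3)
cv2.imwrite('pics/s1b.png',cv2.resize(capture('side')[120:240,150:420],None,fx=2.8,fy=2.8))
E
```

```text
time_s: 32.4
eef_pos: [636.4, 106.3, 132.1]
ee_rot: [-0.0, 0.049, 0.999, -0.0]
force: [-0.5, 0.3, 0.1]
grip_width: 0.269
grip_force: 58.8
time_s: 33.2
eef_pos: [644.1, 195.3, 89.3]
ee_rot: [-0.003, 0.05, 0.999, -0.001]
force: [-1.4, -0.8, -1.0]
grip_width: 0.265
grip_force: 58.8
t 33.2 pos [644.1 195.3  89.3] yaw 174.3 tilt 0.31 j [ 0.12  0.77  1.15 -0.    1.23 -1.35] F [-1.4 -0.8 -1. ] gw 0.27 gf 58.8
  turnz -0.0 shift [-0.05  0.09  2.15]
```

View pics/s1b.png

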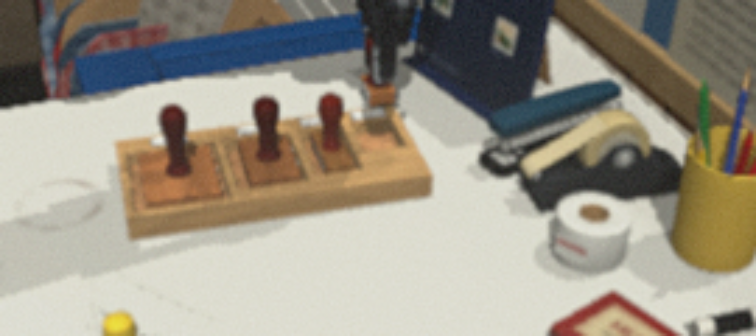

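The smallest stamp is over its pocket at (380,95), and the other three are seated. I lower and release it, then rise and check.

```bash
python3 -m crank '[[[0,0,0.6,0,0,0,10],[-0.04,0.05,0.5,0,0,0,10],[0,0,0.5,0,0,0,10],[0,0,0.3,0,0,0,10],[0,0,0.15,0,0,0,10],[0,0,0.08,0,0,0,10],[0,0,0,0,0,0,10],[0,0,0,0,0,0,10]]]'
python3 -m crank '[[[0,0,0,0,0,0,45],[0,0,0,0,0,0,45],[0,0,0,0,0,0,45],[0,0,0,0,0,0,45],[0,0,-0.5,0,0,0,45],[0,0,-1,0,0,0,45],[0,0,-1,0,0,0,45],[0,0,-1,0,0,0,45]]]'
python3 -m crank '[[[0,-1,-1,0,0,0,45],[0,-1,-1,0,0,0,45],[0,-1,0,0,0,0,45],[0,-1,0,0,0,0,45],[0,-1,0,0,0,0,45],[0,-1,0,0,0,0,45],[0,-1,0,0,0,0,45],[0,-1,0,0,0,0,45]]]'
python3 - <<'E'
from h import *
go(645.6,197.4,35.6,174.3)
a=cv2.resize(capture('side')[120:240,150:420],None,fx=2.2,fy=2.2); b=cv2.resize(capture('top')[155:290,140:410],None,fx=2.2,fy=2.2)
cv2.imwrite('pics/end.png',np.vstack([a,b]))
E
```

```text
time_s: 34.05
eef_pos: [646.8, 197.8, 39.3]
ee_rot: [0.0, 0.049, 0.999, 0.0]
force: [0.2, -0.1, -0.7]
grip_width: 0.27
grip_force: 58.8
time_s: 34.85
eef_pos: [646.6, 197.8, 128.4]
ee_rot: [0.0, 0.049, 0.999, 0.0]
force: [-0.5, 0.6, -0.1]
grip_width: 0.524
grip_force: 0.0
time_s: 35.65
eef_pos: [626.7, -2.3, 177.5]
ee_rot: [0.001, 0.049, 0.999, -0.0]
force: [-0.7, -0.4, -0.1]
grip_width: 0.526
grip_force: 0.0
t 35.6 pos [626.7  -2.3 177.5] yaw 174.3 tilt 0.07 j [-0.19  0.58  1.24  0.    1.32 -1.66] F [-0.7 -0.4 -0.1] gw 0.53 gf 0.0
  turnz 0.01 shift [0.04 8.02 5.68]
```

View pics/end.png

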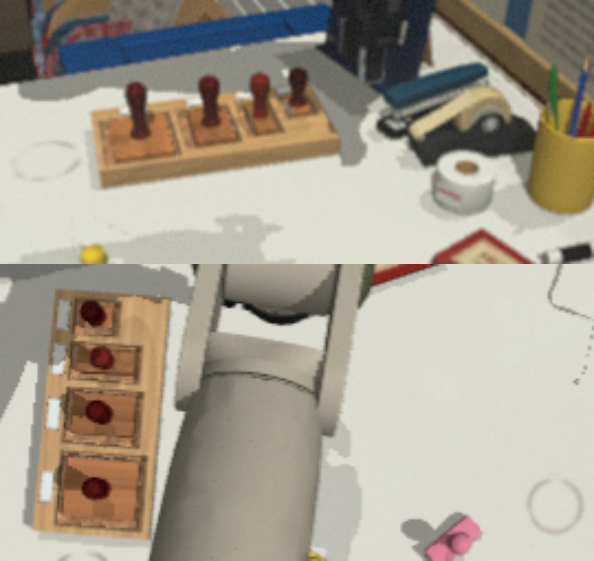

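All four stamps stand flat in their own pockets, with cork visible all round (handles at (93,313), (102,357), (98,411) and (95,488) in the lower half). The arm is clear of everything.

```bash
python3 -c "
from rig import *
print(finish_job())"
```

```text
the job is handed in; nothing more can be done
None
```

All four stamps are standing in their own pockets in order of size, the ink pad and label roll were never touched, and I handed the job in at about 36 s; the rig returned no verdict.

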